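# Unbolt the bottle cage and hold its gate ajar

### The job

Unbolt the gate of the small bottle cage on the sideboard: its bolt sags, so lift it by its upright knob until its turned-down nose rides clear over the bent-up lip of the keeper, and keep it lifted while you draw it back along the gate; do not wrench it against the keeper. Then pull the gate towards you about a hand's width (some 10 cm at its free edge) and hold it ajar there with the bolt still drawn back, because it springs shut: finish while still holding on, and leave the vase and the candle holder alone.

Things in the scene. Friction and masses are not known exactly. Their poses are not given: they have to be found in the camera images.
- cage: the fixed bottle cage, an iron-barred frame on a walnut base, 250 deep x 460 wide x 155 mm high, two bottles lying inside; origin under its centre on the table. Its -x side is the front with the gate (faces the robot), its +y points along the gate from the bolt's keeper to the hinge, z up. The top iron rail and jambs of the front lie 110 mm in front (-x) of the origin, front face 117 mm
- gate: the barred gate in the cage's front, 346 wide x 116 high x 12 mm thick, from 26 to 142 mm above the table, with a 130 mm wide walnut stile at its free (-y) end that carries the bolt; origin on its hinge axis at table height, y along the gate from free edge to hinge, x into the cage when shut
- bolt: the dark iron barrel bolt on the front of the stile: a 10 mm rod along the gate, 30 mm in front of the gate's mid-plane, with an upright round stem and knob, and at its free (-y) end a square nose turned down 15 mm below the rod's axis; origin on the rod's axis below the knob, y along the rod from the nose to the knob, z up. Mass about 0.2 kg
- keeper: the iron keeper on the cage's right (-y) jamb: a lip across the bolt's way that is bent up behind the nose, and a cheek in front of the nose that reaches 24 mm above the sagging rod's axis, so that lifting alone never frees the gate; its origin is that of the cage
- knob_grip (a point): centre of the steel knob to grip: an upright cylinder 18 mm in diameter and 51 mm tall, reaching 25.5 mm above and below this point; with the bolt down this point is 178 mm above the table, 23 mm higher than the cage's top rail and 23 mm in front of that rail's front face. Moves and turns with the bolt and the gate
- bolt_nose (a point): middle of the underside of the bolt's nose (10 mm along the bolt x 12 mm across)
- lip_top (a point): middle of the top edge of the keeper's bent lip, 4 mm thick along the bolt; the sagging nose reaches 9 mm below this edge on its far (-y) side
- hinge_axis (a point): a point on the gate's vertical hinge axis, 150 mm above the table; the gripped knob is about 0.23 to 0.27 m from this axis
- bolt_lift (a joint): how far the bolt is lifted from its sagging rest, m, 0 to 0.016 (stop); the nose clears the lip above 0.009; it drops back by its own weight
- bolt_draw (a joint): how far the bolt is drawn back along the gate towards the hinge (+y of gate and cage), m, 0 (fully in) to 0.040 (stop); starts within 0 to 0.005; unlifted it catches on the lip at 0.008; the nose is wholly past the lip and the cheek at 0.022; about 1.2 N of friction, stays where it is left
- gate_angle (a joint): opening of the gate, rad, 0 shut, growing as the free edge swings to the cage's -x (towards the robot), that is clockwise from above; a spring shuts it with 0.4 N m at 0 and 0.7 N m at 0.4 rad (about 3 N at the knob); 0.3 rad is about 10 cm at the free edge
- vase: blue glass vase, bystander, 145 mm wide, 200 mm high, loose; origin under its centre
- candle: birch-log candle holder, bystander, 72 mm wide, 102 mm high, loose; origin under its centre

How it is judged:
By the outcome, as a careful person would: the job done as asked, in the order asked, and still so for the second after the job is handed in, while the arm keeps its last pose, push and grip.
It also fails if it takes over 32 s, if anything falls off the work surface, if the arm or the gripper's body presses on something with over 40 N, if the wrist force passes 120 N, or if a joint passes its speed limit or range.

### The arm

A 7-joint arm with a two-finger parallel gripper is mounted at the origin on the work surface. World frame = base frame: x ahead of the robot, y to its left, z up, the work surface at z = 0. Lengths are in mm, angles in rad, forces in N, time in s.
With the tool pointing down it reaches from about 400 to 875 mm from the base axis. Payload 6.5 kg.
Tool frame: the origin (TCP) lies midway between the tips of the shut fingers; the grasp point (between the pads) lies 19 mm behind it (r.pinch_z is the distance from the TCP to the grasp point, in mm); z points along the fingers, y is the line along which they close (so a half turn about z gives the same grasp; the last joint's range is limited). The gripper opens to 85 mm and grips with 20 to 120 N. Pads are 22 mm wide; open, the fingers measure 114 mm over their backs; the gripper's body (76 mm by 85 mm) begins 54 mm behind the grasp point. The pads swing forward as they close: fully open they stand 13 mm farther back than shut.
Start: joints at [1.25, 0.536, -0.004, 1.538, 0.003, 1.067, -0.071], TCP at [163.829, -629.007, 200.19] pointing down, gripper open.
Joint ranges: [-2.7, 2.7], [-0.37, 2.16], [-1.27, 1.26], [0.24, 2.4], [-1.31, 4.45], [0.19, 1.91], [-2.76, 2.76]. Speed limits (rad/s): [2.39, 2.39, 3.14, 3.14, 3.14, 3.14, 3.14].

### API

Orientations are given as [roll, pitch, yaw] about the fixed x, y, z axes, in that order (R = Rz(yaw) Ry(pitch) Rx(roll)).
In Python, from station import readout, cams, r, trace, tip_of gives the robot as it stands.
- The arm moves only by the tool carry_out, never from a script. Its argument "motion" is a list of rows, each an object of numbers: "x", "y", "z": the shift along the tool's x, y, z in cm; "ax", "ay", "az": the turn, a rotation vector about the tool's x, y, z in degrees; "claw": the opening, from 0 (shut) to 1 (fully open). A call has 1 to 20 rows; each row is the pose to reach, as a shift and turn from the pose commanded when the call began, along the tool's axes at that moment; what a row does not reach only later rows make up. A row lasts 1/8 s, in which the tool goes at most 62.5 mm and 10.7 degrees, less where a joint would pass 70% of its speed; a pose out of reach is approached as far as the arm can. A call with a gripper value outside its range is refused whole. The fingers move at their own pace and stop on an object; "grip_force" is the grip in N (left out, the last holds). Time passes only in rows, so rows that repeat a pose let the fingers close. It gives the time, the measured TCP pose, the force, the opening and the grip force at its end, in the units of the state.
- readout.get_obs(): the state, without advancing time (a new reading comes with each control period).
- cams.grab_frame(name): name is "side" or "top"; returns a dict with "pixels" (480x640x3 uint8, red, green, blue), "fov_y" (degrees; the focal length in pixels is half the picture's height over the tangent of half this angle, whatever the lens; pixels are square), "cx", "cy" (the principal point, pixels), "pose" (4x4, takes a point from camera to world coordinates). Camera axes: x right, y up, looking along -z (the intrinsics and any distortion apply to the point x, -y, -z); pixel columns grow to the right and rows downward; lengths in mm; the calibration is good to about 2 mm. A picture is of the moment at which its call begins. There is no depth.
- r.sign_off(): hands the job in; it is judged then, once.
Trained networks look in the newest picture that a camera, given by its name, has taken for a name from the list of things; names that differ only in an ending like _2 or _b are one class to them, and where a whole thing is asked for, a point or a joint stands for the part that bears it (a point fixed in the world has none). Each returns a list of dicts, best first, with "conf" (0 to 1); they miss things now and then, are a little off and sometimes report something else, mostly with a low value. They report only what shows in the picture. A call takes as long as a camera call.
- trace(camera, name): "region" (480x640 bool, what is visible of it) and "extent" ([left, top, right, bottom] in pixels, round what is visible of it).
- tip_of(camera, name): "uv" ([column, row] in pixels: a listed point, or the origin of a listed thing).
The state is a dict: "time_s": time; "qpos": joint angles; "joint_vel": joint speeds; "effort": joint torques, N m; "ee_pos": TCP position; "tcp_rot": TCP orientation; "force": force on the tool from outside, world axes, zero at the start; "torque": the same for the moment, N m; "finger_gap": opening from 0.0 (shut) to 1.0 (fully open); "gripper_force": force on a finger pad.
Only numpy, scipy, OpenCV 4.12 (cv2) and the standard library are available. Lean on these libraries where they do the work, as an engineer would, in place of code of your own. Each camera call takes 0.05 s, during which the arm holds its last target. There are 200 camera calls.

## Working session

There is one attempt and no reset: what is moved stays moved. The work goes in short steps, Python scripts to look and compute and a tool call to move; the robot and the scene stay as the last step left them, time stands still between calls to the robot, and variables do not carry over. Pictures are saved under pics/ and viewed, at most 10 in all, crops included, and the job is handed in when it is done.

Besides the shell and the picture viewer there is one more tool, called after ">>>" as a command line: name --argument value ..., lists and objects as JSON in quotes. carry_out: Moves the arm, as the interface text tells. Its arguments: {"type":"object","properties":{"motion":{"type":"array","items":{"type":"object","properties":{"x":{"type":"number"},"y":{"type":"number"},"z":{"type":"number"},"ax":{"type":"number"},"ay":{"type":"number"},"az":{"type":"number"},"claw":{"type":"number"}}}},"grip_force":{"type":"number"}},"required":["motion"]}

```bash
mkdir -p pics; ls; cat > h.py <<'E'
import numpy as np, cv2
from station import readout, cams, r, trace, tip_of
def grab(n):
    f=cams.grab_frame(n); return f
def ray(f,uv):
    F=240/np.tan(np.radians(f["fov_y"])/2); P=np.array(f["pose"])
    d=np.array([(uv[0]-f["cx"])/F,-(uv[1]-f["cy"])/F,-1]); d=P[:3,:3]@d
    return P[:3,3],d/np.linalg.norm(d)
def tri(rs):
    A=sum(np.eye(3)-np.outer(d,d) for o,d in rs); b=sum((np.eye(3)-np.outer(d,d))@o for o,d in rs)
    p=np.linalg.solve(A,b); return p,[np.linalg.norm(np.cross(p-o,d)) for o,d in rs]
def atz(o,d,z): return o+d*(z-o[2])/d[2]
def proj(f,p):
    F=240/np.tan(np.radians(f["fov_y"])/2); P=np.array(f["pose"]); c=P[:3,:3].T@(np.asarray(p)-P[:3,3])
    return [f["cx"]+F*c[0]/-c[2], f["cy"]-F*c[1]/-c[2]]
E
python3 - <<'E'
from h import *
fs={n:grab(n) for n in("side","top")}
for n,f in fs.items():
    cv2.imwrite(f"pics/{n}0.png",f["pixels"][:,:,::-1]); print(n,{k:v for k,v in f.items() if k!="pixels"})
zs=dict(cage=0,knob_grip=178,hinge_axis=150,lip_top=None,bolt_nose=None,bolt=None,vase=0,candle=0)
for k,z in zs.items():
    rs=[]
    for n,f in fs.items():
        t=tip_of(n,k)[:2]
        for x in t: print(k,n,np.round(x["uv"],1),round(x["conf"],2), np.round(atz(*ray(f,x["uv"]),z),1) if z is not None else "")
        if t: rs.append(ray(f,t[0]["uv"]))
    if len(rs)==2: print("  tri",[np.round(a,1) for a in tri(rs)])
print(readout.get_obs())
E
```

```text
pics
side {'fov_y': 46.05026971033032, 'cx': 323.45362251582407, 'cy': 240.76974369176818, 'pose': array([[ 9.64250131e-01,  1.85900752e-01, -1.88845428e-01,
         3.96871358e+02],
       [-2.64669688e-01,  6.40389269e-01, -7.21007310e-01,
        -8.78033128e+02],
       [-1.31012160e-02,  7.45213053e-01,  6.66697730e-01,
         9.62949666e+02],
       [ 0.00000000e+00,  0.00000000e+00,  0.00000000e+00,
         1.00000000e+00]])}
top {'fov_y': 43.99492911394673, 'cx': 317.16081414815807, 'cy': 239.78387875853954, 'pose': array([[-1.27054024e-02,  9.97369066e-01, -7.13688993e-02,
         5.29027966e+02],
       [-9.99912776e-01, -1.29304159e-02, -2.69168621e-03,
         2.02634559e+01],
       [-3.60743411e-03,  7.13284752e-02,  9.97446357e-01,
         1.57903319e+03],
       [ 0.00000000e+00,  0.00000000e+00,  0.00000000e+00,
         1.00000000e+00]])}
cage side [360.8 280. ] 0.55 [717.8   4.2   0. ]
cage top [327.9 210.5] 0.8 [720.1  -5.2   0. ]
cage top [402.5 266.9] 0.26 [ 566.9 -201.1    0. ]
  tri [array([716.9,  -4.6,   9.3]), array([2.2, 2.2])]
knob_grip side [308.9
[... 1089 characters left out ...]
]
{'time_s': 0.9, 'qpos': array([ 1.2498319 ,  0.53637016, -0.0043943 ,  1.53791011,  0.00259203,
        1.06728258, -0.07121831]), 'joint_vel': array([-0.00135048,  0.00011077,  0.00108614,  0.00155593, -0.00068728,
       -0.00115764, -0.00249712]), 'effort': array([ 6.51655264e-04, -5.83323705e+01,  1.04794152e+00, -2.59444731e+01,
        1.23884119e-02,  1.69005176e-03, -1.27691675e-05]), 'ee_pos': array([ 163.80933433, -629.01749475,  200.20533948]), 'tcp_rot': array([3.14155555e+00, 2.22290781e-05, 2.54773914e-01]), 'force': array([ 0.40578351, -0.76806733, -0.24297359]), 'torque': array([ 0.01280301,  0.00705699, -0.00990317]), 'gripper_force': 0.0, 'finger_gap': 0.9991752309055584}
```

```bash
python3 - <<'E'
import cv2
a=cv2.imread("pics/side0.png");b=cv2.imread("pics/top0.png")
A=cv2.resize(a[150:450,200:500],(600,600),interpolation=3);B=cv2.resize(b[180:300,180:480],(800,320),interpolation=3)
cv2.imwrite("pics/c1.png",A);cv2.imwrite("pics/c2.png",B)
E
```

```text
(no output)
```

View pics/c1.png

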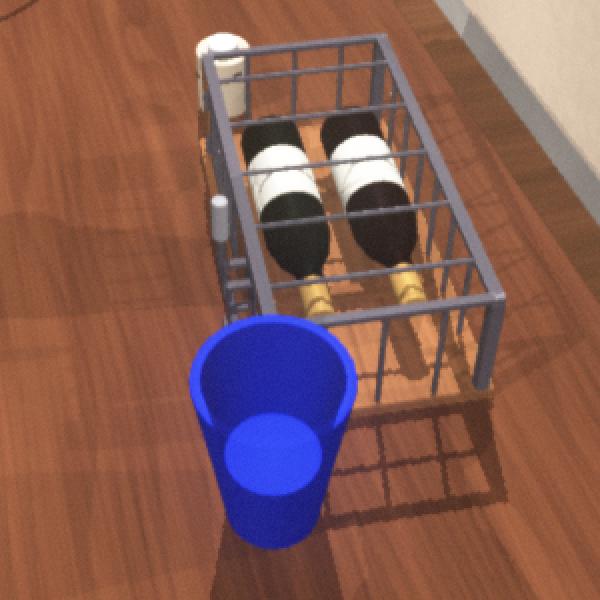

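View pics/c2.png

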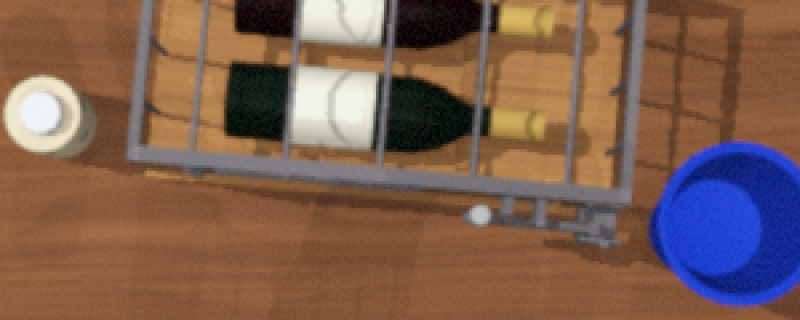

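Side view: the steel knob stands at about (309, 248–270) full-frame, in front of the top rail; the vase is right of the cage. Top view: knob top at ≈(360, 260.6), rail front edge from (229, 239) to (416, 255), vase well clear.

```bash
python3 - <<'E'
from h import *
fs={n:grab(n) for n in("side","top")}
t,s=fs["top"],fs["side"]
print("knob top (top cam)",atz(*ray(t,(360,260.6)),203.5))
print("side knob top/mid/bot",atz(*ray(s,(309.5,249)),203.5),atz(*ray(s,(309.5,259)),178),atz(*ray(s,(309.5,270)),152.5))
a=atz(*ray(t,(228.8,240)),155);b=atz(*ray(t,(416.2,255.5)),155);print("rail",a,b,np.arctan2(a[0]-b[0],a[1]-b[1]))
# refine by colours: bright knob in top
for n,(u,v) in (("top",(360,260)),("side",(309,259))):
    m=trace(n,"knob_grip"); print(n,[(x["extent"],round(x["conf"],2),int(x["region"].sum())) for x in m[:2]])
p=fs["top"]["pixels"][253:268,350:372].mean(2).astype(int);print(p)
p=fs["side"]["pixels"][244:274:2,302:318].mean(2).astype(int);print(p)
# front rail edges at several columns of the top view
g=fs["top"]["pixels"].astype(int)
d=(g[:,:,0]-g[:,:,2]); pts=[]
for u in range(240,350,6):
    col=d[225:270,u]; v=np.where(col<25)[0]
    if len(v): pts.append((u,225+v.min(),225+v.max()))
print(pts)
E
```

```text
knob top (top cam) [577.85848133 -74.56979812 203.5       ]
side knob top/mid/bot [578.8857843  -72.62963208 203.5       ] [577.65901608 -74.38970024 178.        ] [575.52542916 -79.70908119 152.5       ]
rail [633.15302117 236.54593169 155.        ] [ 590.07544365 -212.80514215  155.        ] 0.0955741229447188
top [([352.5, 253.1, 404.4, 266.1], 0.62, 168)]
side [([305.4, 246.9, 319.4, 310.6], 0.52, 305)]
[[ 80  75  76  79  79  73  75  70  66  70  67  69  66  69  66  62  64  68
   73  83  91  94]
 [ 89  90  90  91  92  89  88  84  85  86  84  83  84  83  80  75  73  76
   81 100 104 103]
 [ 91  93  92  92  91  92  93  91  93  93  94  90  89  90  87  91  86  86
   92 108 114 115]
 [ 88  90  92  92  92  97  93  94 103 109 111 108 102  96  96  92  93  97
  101 108 115 117]
 [ 74  73  75  78  76  73  85 111 149 172 174 164 142 105  93  95  94 101
  108 111 115 116]
 [ 65  60  61  67  65  82 117 162 184 189 190 185 169 128  88  79  78  95
  110 113 115 112]
 [ 65  63  65  68  78  96 148 186 196 194 192 189 181 155  89  71  71  87
  105 113 113 109]
 [ 66  72  72  85 103 116 158 189 194 
[... 1716 characters left out ...]
40, np.int64(236), np.int64(241)), (246, np.int64(236), np.int64(241)), (252, np.int64(225), np.int64(244)), (258, np.int64(238), np.int64(244)), (264, np.int64(238), np.int64(244)), (270, np.int64(225), np.int64(245)), (276, np.int64(225), np.int64(245)), (282, np.int64(225), np.int64(246)), (288, np.int64(225), np.int64(246)), (294, np.int64(225), np.int64(247)), (300, np.int64(225), np.int64(248)), (306, np.int64(225), np.int64(248)), (312, np.int64(225), np.int64(249)), (318, np.int64(225), np.int64(249)), (324, np.int64(225), np.int64(250)), (330, np.int64(225), np.int64(250)), (336, np.int64(225), np.int64(251)), (342, np.int64(225), np.int64(250)), (348, np.int64(225), np.int64(250))]
```

>>> carry_out --motion '[{"z":-6,"claw":0.7},{"z":-12,"claw":0.7},{"x":6,"y":-4.8,"z":-12,"az":5,"claw":0.7},{"x":10.8,"y":-8.6,"z":-12,"az":10,"claw":0.7},{"x":15.6,"y":-12.5,"z":-12,"az":15,"claw":0.7},{"x":20.4,"y":-16.3,"z":-12,"az":20.3,"claw":0.7},{"x":25.2,"y":-20.2,"z":-12,"az":20.3,"claw":0.7},{"x":30,"y":-24,"z":-12,"az":20.3,"claw":0.7},{"x":34.8,"y":-27.8,"z":-12,"az":20.3,"claw":0.7},{"x":39.6,"y":-31.7,"z":-12,"az":20.3,"claw":0.7},{"x":44.4,"y":-35.5,"z":-11,"az":20.3,"claw":0.7},{"x":49.2,"y":-39.4,"z":-10,"az":20.3,"claw":0.7},{"x":53,"y":-42.3,"z":-8,"az":20.3,"claw":0.7},{"x":54.1,"y":-43.3,"z":-6,"az":20.3,"claw":0.7},{"x":54.1,"y":-43.3,"z":-5,"az":20.3,"claw":0.7},{"x":54.1,"y":-43.3,"z":-5,"az":20.3,"claw":0.7}]'

```text
validation failed for argument at $.mo...
```

```bash
python3 - <<'E'
from h import *
o=readout.get_obs();print({k:o[k] for k in("time_s","ee_pos","tcp_rot","force","finger_gap","qpos")})
s,t=grab("side"),grab("top")
A=cv2.resize(s["pixels"][200:320,240:400,::-1],(640,480),interpolation=3)
cv2.imwrite("pics/c3.png",A)
print(proj(s,o["ee_pos"]))
E
```

```text
{'time_s': 1.1, 'ee_pos': array([ 163.84957948, -629.00185751,  200.18649943]), 'tcp_rot': array([ 3.14158937e+00, -8.14223533e-06,  2.54829054e-01]), 'force': array([-1.02690748, -0.3072008 , -0.35722873]), 'finger_gap': 1.0060552064507702, 'qpos': array([ 1.24980443,  0.53640153, -0.0044243 ,  1.53790553,  0.00257237,
        1.06728745, -0.07120693])}
[np.float64(77.42173437343348), np.float64(637.3039126263654)]
```

View pics/c3.png

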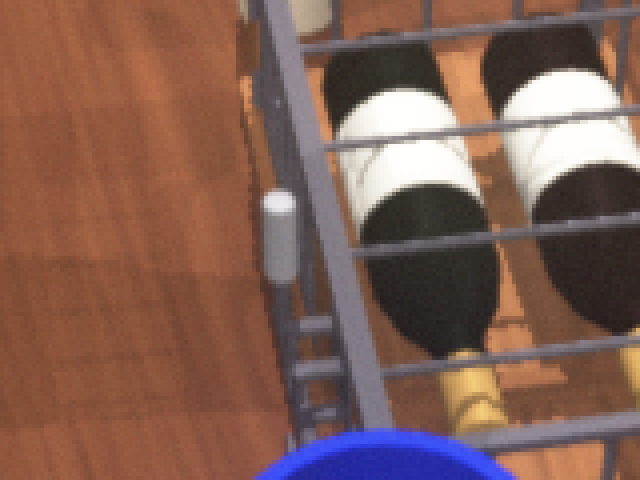

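The picture shows the arm never moved: the call was refused and the knob is still alone at about (310, 259). I'll test the format with a small move.

>>> carry_out --motion '[{"x":0,"y":0,"z":-6,"ax":0,"ay":0,"az":0,"claw":0.7},{"x":0,"y":0,"z":-12,"ax":0,"ay":0,"az":0,"claw":0.7}]'

```text
time_s: 1.45
ee_pos: [163.7, -628.5, 321.2]
tcp_rot: [-3.14, 0.0, 0.255]
force: [-0.3, -0.7, 0.6]
finger_gap: 0.7
gripper_force: 0.0
```

>>> carry_out --motion '[{"x":5,"y":-4,"z":0,"ax":0,"ay":0,"az":5,"claw":0.7},{"x":10,"y":-8,"z":0,"ax":0,"ay":0,"az":10,"claw":0.7},{"x":15,"y":-12,"z":0,"ax":0,"ay":0,"az":15,"claw":0.7},{"x":20,"y":-16,"z":0,"ax":0,"ay":0,"az":20.3,"claw":0.7},{"x":25,"y":-20,"z":0,"ax":0,"ay":0,"az":20.3,"claw":0.7},{"x":30,"y":-24,"z":0,"ax":0,"ay":0,"az":20.3,"claw":0.7},{"x":35,"y":-28,"z":0,"ax":0,"ay":0,"az":20.3,"claw":0.7},{"x":40,"y":-32,"z":0,"ax":0,"ay":0,"az":20.3,"claw":0.7},{"x":45,"y":-36,"z":1,"ax":0,"ay":0,"az":20.3,"claw":0.7},{"x":50,"y":-40,"z":3,"ax":0,"ay":0,"az":20.3,"claw":0.7},{"x":54.1,"y":-43.3,"z":5,"ax":0,"ay":0,"az":20.3,"claw":0.7},{"x":54.1,"y":-43.3,"z":7,"ax":0,"ay":0,"az":20.3,"claw":0.7},{"x":54.1,"y":-43.3,"z":7,"ax":0,"ay":0,"az":20.3,"claw":0.7}]'

```text
time_s: 3.08
ee_pos: [577.1, -72.4, 248.4]
tcp_rot: [-3.141, 0.004, -0.097]
force: [-0.7, -0.2, 1.0]
finger_gap: 0.697
gripper_force: 0.0
```

```bash
python3 - <<'E'
from h import *
o=readout.get_obs();print({k:o[k] for k in("time_s","ee_pos","tcp_rot","force","finger_gap","qpos")})
s,t=grab("side"),grab("top")
A=cv2.resize(s["pixels"][200:320,240:400,::-1],(640,480),interpolation=3)
cv2.imwrite("pics/c4.png",A)
print(proj(s,o["ee_pos"]))
E
```

```text
{'time_s': 3.075, 'ee_pos': array([577.12820956, -72.40987194, 248.36489215]), 'tcp_rot': array([-3.14124107,  0.00403043, -0.09716198]), 'force': array([-0.66504021, -0.22692241,  1.02420307]), 'finger_gap': 0.6969266776151062, 'qpos': array([ 0.28644592,  0.39429478, -0.31493475,  1.65459477,  0.13188545,
        1.11771631, -1.73216263])}
[np.float64(307.90410943565263), np.float64(232.02228135610784)]
```

View pics/c4.png

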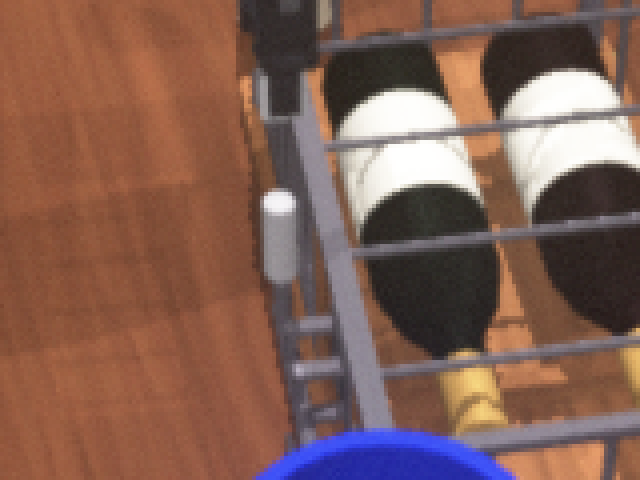

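The picture shows the fingers straight above the knob (crop 280,200), the near finger at crop (283,110); x is aligned. Descend and close.

>>> carry_out --motion '[{"x":0,"y":0,"z":2.5,"ax":0,"ay":0,"az":0,"claw":0.7},{"x":0,"y":0,"z":5,"ax":0,"ay":0,"az":0,"claw":0.7},{"x":0,"y":0,"z":7,"ax":0,"ay":0,"az":0,"claw":0.7},{"x":0,"y":0,"z":8.5,"ax":0,"ay":0,"az":0,"claw":0.7},{"x":0,"y":0,"z":8.5,"ax":0,"ay":0,"az":0,"claw":0.7},{"x":0,"y":0,"z":8.5,"ax":0,"ay":0,"az":0,"claw":0.4},{"x":0,"y":0,"z":8.5,"ax":0,"ay":0,"az":0,"claw":0.3},{"x":0,"y":0,"z":8.5,"ax":0,"ay":0,"az":0,"claw":0.1},{"x":0,"y":0,"z":8.5,"ax":0,"ay":0,"az":0,"claw":0.1},{"x":0,"y":0,"z":8.5,"ax":0,"ay":0,"az":0,"claw":0.1}]' --grip_force 50

```text
time_s: 4.42
ee_pos: [578.9, -73.7, 166.1]
tcp_rot: [3.141, -0.001, -0.099]
force: [-0.9, -0.7, 5.9]
finger_gap: 0.161
gripper_force: 48.8
```

```bash
python3 - <<'E'
from h import *
o=readout.get_obs();print({k:o[k] for k in("time_s","ee_pos","tcp_rot","force","torque","finger_gap","gripper_force")})
s,t=grab("side"),grab("top")
A=cv2.resize(s["pixels"][200:320,240:400,::-1],(640,480),interpolation=3)
cv2.imwrite("pics/c5.png",A)
E
```

```text
{'time_s': 4.425, 'ee_pos': array([578.85507255, -73.73876371, 166.07983573]), 'tcp_rot': array([ 3.14135784e+00, -1.46481970e-03, -9.94990114e-02]), 'force': array([-0.87723132, -0.73662471,  5.9193161 ]), 'torque': array([-0.06350366,  0.20473456,  0.00735236]), 'finger_gap': 0.16074138515970682, 'gripper_force': 48.83774632704444}
```

View pics/c5.png

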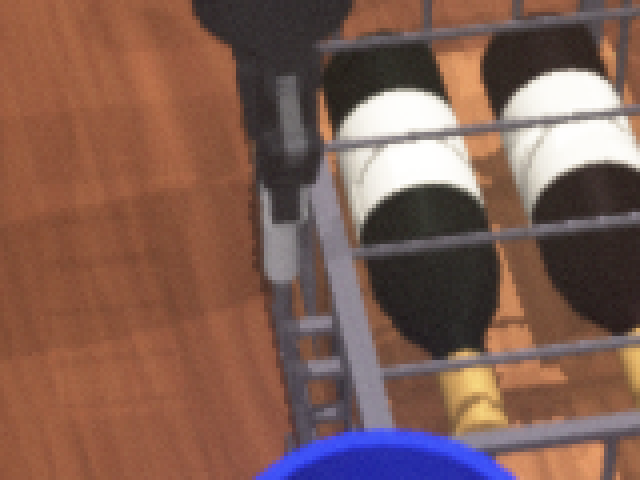

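The knob is held between the pads (crop 270–300, 190–280), rail clear. Lift 12.5 mm.

>>> carry_out --motion '[{"x":0,"y":0,"z":-0.4,"ax":0,"ay":0,"az":0,"claw":0.1},{"x":0,"y":0,"z":-0.8,"ax":0,"ay":0,"az":0,"claw":0.1},{"x":0,"y":0,"z":-1.1,"ax":0,"ay":0,"az":0,"claw":0.1},{"x":0,"y":0,"z":-1.3,"ax":0,"ay":0,"az":0,"claw":0.1},{"x":0,"y":0,"z":-1.3,"ax":0,"ay":0,"az":0,"claw":0.1},{"x":0,"y":0,"z":-1.3,"ax":0,"ay":0,"az":0,"claw":0.1}]'

```text
time_s: 5.28
ee_pos: [578.2, -73.6, 178.2]
tcp_rot: [-3.142, -0.0, -0.099]
force: [1.6, 0.0, -2.3]
finger_gap: 0.164
gripper_force: 48.9
```

```bash
python3 - <<'E'
from h import *
o=readout.get_obs();print({k:o[k] for k in("time_s","ee_pos","tcp_rot","force","torque","finger_gap","gripper_force")})
s=grab("side")
A=cv2.resize(s["pixels"][200:320,240:400,::-1],(640,480),interpolation=3)
cv2.imwrite("pics/c6.png",A)
E
```

```text
{'time_s': 5.275, 'ee_pos': array([578.23764567, -73.56203641, 178.15326586]), 'tcp_rot': array([-3.14156206e+00, -4.55144646e-05, -9.94053060e-02]), 'force': array([ 1.60731553,  0.01537328, -2.29522562]), 'torque': array([ 0.03770207, -0.3810108 ,  0.03318619]), 'finger_gap': 0.16374254749050557, 'gripper_force': 48.8846309739165}
```

View pics/c6.png

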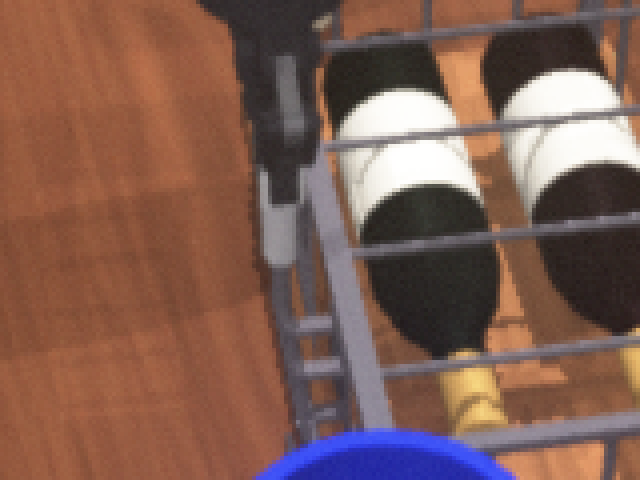

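The bolt knob has risen (bottom edge crop row 280 → 265), force equals the bolt's weight. I'll measure the rise more finely.

```bash
python3 - <<'E'
import cv2,numpy as np
from h import *
f=grab("side")
for a,b in((( 578,-74,152.5)),(0,0,0)) and [((577.5,-74,152.5),(577.5,-74,164.5))]: print("px for 12mm",np.array(proj(f,b))-proj(f,a))
P=[cv2.imread(f"pics/{n}.png").mean(2)[:,272:294].mean(1) for n in("c5","c6")]
for p in P: print(p[225:300:4].astype(int))
def edge(p,l=93):
    i=np.where((p[235:300]>l))[0].max()+235; return i
print([[edge(p,l) for l in (85,90,95,100,110)] for p in P])
E
```

```text
px for 12mm [-0.17313912 -4.21655994]
[127 140 142 144 145 143 143 143 144 145 145 143 144 141 112  86  79  76
  77]
[144 143 143 144 143 143 142 142 142 135 108  85  79  81  81  80  80  81
  80]
[[np.int64(287), np.int64(283), np.int64(283), np.int64(283), np.int64(283)], [np.int64(271), np.int64(267), np.int64(267), np.int64(267), np.int64(263)]]
```

>>> carry_out --motion '[{"x":0,"y":0,"z":-0.1,"ax":0,"ay":0,"az":0,"claw":0.1},{"x":0,"y":-0.4,"z":-0.1,"ax":0,"ay":0,"az":0,"claw":0.1},{"x":0,"y":-0.9,"z":-0.1,"ax":0,"ay":0,"az":0,"claw":0.1},{"x":0,"y":-1.4,"z":-0.1,"ax":0,"ay":0,"az":0,"claw":0.1},{"x":0,"y":-1.9,"z":-0.1,"ax":0,"ay":0,"az":0,"claw":0.1},{"x":0,"y":-2.4,"z":-0.1,"ax":0,"ay":0,"az":0,"claw":0.1},{"x":0,"y":-2.8,"z":-0.1,"ax":0,"ay":0,"az":0,"claw":0.1},{"x":0,"y":-3.1,"z":-0.1,"ax":0,"ay":0,"az":0,"claw":0.1},{"x":0,"y":-3.1,"z":-0.1,"ax":0,"ay":0,"az":0,"claw":0.1},{"x":0,"y":-3.1,"z":-0.1,"ax":0,"ay":0,"az":0,"claw":0.1}]'

```text
time_s: 6.62
ee_pos: [581.4, -42.1, 179.2]
tcp_rot: [-3.141, -0.0, -0.099]
force: [2.3, 1.5, -3.3]
finger_gap: 0.161
gripper_force: 48.8
```

```bash
python3 - <<'E'
from h import *
o=readout.get_obs();print({k:o[k] for k in("time_s","ee_pos","tcp_rot","force","torque","finger_gap","gripper_force")})
s=grab("side")
A=cv2.resize(s["pixels"][200:320,240:400,::-1],(640,480),interpolation=3)
cv2.imwrite("pics/c7.png",A)
p=A.mean(2)[:,272:294].mean(1);print(p[180:300:4].astype(int))
E
```

```text
{'time_s': 6.625, 'ee_pos': array([581.4428139 , -42.08669099, 179.23914495]), 'tcp_rot': array([-3.14072275e+00, -2.23708444e-04, -9.90962669e-02]), 'force': array([ 2.32941612,  1.46192478, -3.31320306]), 'torque': array([ 0.24062893, -0.42132696, -0.03128022]), 'finger_gap': 0.16120211351853891, 'gripper_force': 48.840997442021035}
[117 120 120 120 119 119 118 118 117 108  88  75  73  73  76  77  77  77
  76  75  79  83  84  91  92  90  86  84  83  84]
```

View pics/c7.png

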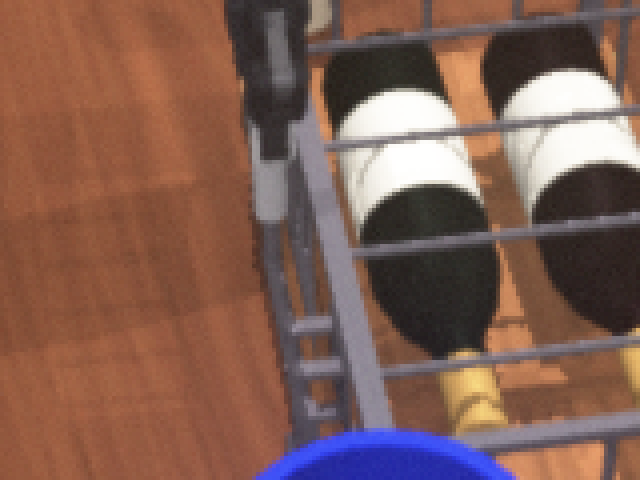

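The bolt is drawn 31 mm without hitting a stop, knob at crop (268, 190). Now swing the gate on an arc about the hinge (≈30 mm deeper, ≈230 mm along), first part as a check.

>>> carry_out --motion '[{"x":-0.57,"y":-0.08,"z":0,"ax":0,"ay":0,"az":1.4,"claw":0.1},{"x":-1.15,"y":-0.18,"z":0,"ax":0,"ay":0,"az":2.9,"claw":0.1},{"x":-1.72,"y":-0.29,"z":0,"ax":0,"ay":0,"az":4.3,"claw":0.1},{"x":-2.28,"y":-0.41,"z":0,"ax":0,"ay":0,"az":5.7,"claw":0.1},{"x":-2.28,"y":-0.41,"z":0,"ax":0,"ay":0,"az":5.7,"claw":0.1},{"x":-2.28,"y":-0.41,"z":0,"ax":0,"ay":0,"az":5.7,"claw":0.1}]'

```text
time_s: 7.42
ee_pos: [559.1, -36.5, 179.2]
tcp_rot: [3.142, -0.0, -0.199]
force: [1.4, -0.3, -3.1]
finger_gap: 0.164
gripper_force: 48.9
```

```bash
python3 - <<'E'
from h import *
o=readout.get_obs();print({k:o[k] for k in("time_s","ee_pos","tcp_rot","force","torque","finger_gap","gripper_force")})
E
```

```text
{'time_s': 7.425, 'ee_pos': array([559.13142579, -36.53668066, 179.21372798]), 'tcp_rot': array([ 3.14151414e+00, -2.19621326e-04, -1.98852731e-01]), 'force': array([ 1.39714249, -0.26633195, -3.09843896]), 'torque': array([ 0.10776354, -0.46922504, -0.01835304]), 'finger_gap': 0.1638617085124548, 'gripper_force': 48.89847976213787}
```

>>> carry_out --motion '[{"x":-0.57,"y":-0.08,"z":0,"ax":0,"ay":0,"az":1.4,"claw":0.1},{"x":-1.15,"y":-0.18,"z":0,"ax":0,"ay":0,"az":2.9,"claw":0.1},{"x":-1.72,"y":-0.29,"z":0,"ax":0,"ay":0,"az":4.3,"claw":0.1},{"x":-2.28,"y":-0.41,"z":0,"ax":0,"ay":0,"az":5.7,"claw":0.1},{"x":-2.84,"y":-0.55,"z":0,"ax":0,"ay":0,"az":7.2,"claw":0.1},{"x":-3.4,"y":-0.71,"z":0,"ax":0,"ay":0,"az":8.6,"claw":0.1},{"x":-3.96,"y":-0.87,"z":0,"ax":0,"ay":0,"az":10,"claw":0.1},{"x":-4.51,"y":-1.05,"z":0,"ax":0,"ay":0,"az":11.5,"claw":0.1},{"x":-4.51,"y":-1.05,"z":0,"ax":0,"ay":0,"az":11.5,"claw":0.1},{"x":-4.51,"y":-1.05,"z":0,"ax":0,"ay":0,"az":11.5,"claw":0.1},{"x":-4.51,"y":-1.05,"z":0,"ax":0,"ay":0,"az":11.5,"claw":0.1}]'

```text
time_s: 8.8
ee_pos: [517.0, -17.5, 179.2]
tcp_rot: [3.141, -0.0, -0.4]
force: [1.4, -2.3, -2.6]
finger_gap: 0.161
gripper_force: 48.9
```

```bash
python3 - <<'E'
from h import *
o=readout.get_obs();print({k:o[k] for k in("time_s","ee_pos","tcp_rot","force","torque","finger_gap","gripper_force")})
s,t=grab("side"),grab("top")
A=cv2.resize(s["pixels"][180:330,220:420,::-1],(640,480),interpolation=3)
B=cv2.resize(t["pixels"][200:320,220:460,::-1],(640,320))
cv2.imwrite("pics/c8.png",A[:,:400]);cv2.imwrite("pics/c9.png",np.hstack([A[:320,:400],cv2.resize(B,(400,320))]))
E
```

```text
{'time_s': 8.8, 'ee_pos': array([516.98572698, -17.50377442, 179.15560549]), 'tcp_rot': array([ 3.14141806e+00, -2.69363182e-05, -3.99916681e-01]), 'force': array([ 1.3684296 , -2.34515409, -2.62652702]), 'torque': array([-0.50656733, -0.40321137,  0.00136292]), 'finger_gap': 0.16130818861404425, 'gripper_force': 48.917285485658795}
```

View pics/c9.png

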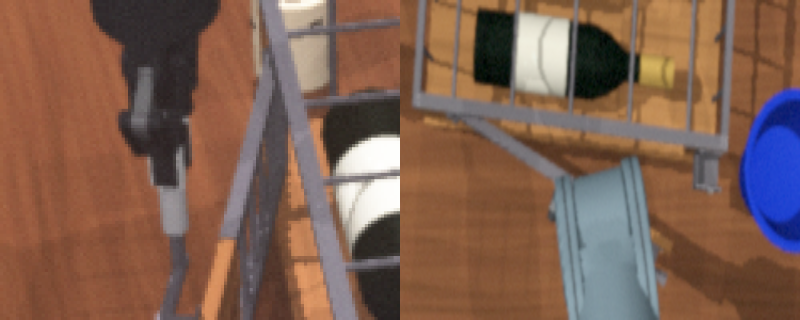

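The gate stands about 0.3 rad ajar, the knob is gripped and the bolt is drawn clear of the keeper; the vase and candle are untouched. Handing in.

```bash
python3 -c "
from station import r
print(r.sign_off())"
```

```text
the job is handed in; nothing more can be done
None
```

The bolt was lifted about 13 mm and drawn back about 31 mm, then the gate was pulled about 0.3 rad open (roughly 10 cm at its free edge). I handed the job in with the arm still holding the knob; the vase and candle holder were not touched.

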